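Lift the washed cover plate off the draining rack and hang up the lifter

ROBOT

A 6-joint arm with a two-finger parallel gripper is mounted at the origin on a cart in front of the work surface, level with it; the furniture and walls round the work are solid. World frame = base frame: x ahead of the robot, y to its left, z up, the work surface at z = 0. Lengths are in mm, angles in rad, forces in N, time in s.
With the tool pointing down it reaches from about 375 to 925 mm from the base axis. Payload 5.7 kg.
Tool frame: the origin (TCP) lies between the finger pads; the fingertips stand manip.nose_length ahead of it and the grasp point (between the pads) lies 3 mm ahead of it (manip.nose_length is the distance from the TCP to the fingertips, in mm); z points along the fingers, y is the line along which they close (so a half turn about z gives the same grasp; the last joint's range is limited). The gripper opens to 85 mm and grips with 20 to 120 N. Pads are 22 mm wide; open, the fingers measure 114 mm over their backs; the gripper's body (76 mm by 85 mm) begins 54 mm behind the grasp point. The pads swing forward as they close: fully open they stand 13 mm farther back than shut.
Start: joints at [1.015, 0.359, 1.51, -0, 1.272, -0.115], TCP at [255.988, 542.62, 253.267] pointing down, gripper open.
Joint ranges: [-2.97, 2.97], [-1.01, 2.36], [0.21, 2.38], [-0.96, 4.11], [0.2, 2.71], [-2.98, 2.98]. Speed limits (rad/s): [2.39, 2.39, 3.14, 3.14, 3.14, 3.14].

INTERFACE

Orientations are given as [roll, pitch, yaw] about the fixed x, y, z axes, in that order (R = Rz(yaw) Ry(pitch) Rx(roll)).
In Python, from rig import sensors, viewer, manip, finder gives the robot as it stands. The module is installed in compiled form; this text tells all that it offers.
- The arm moves only by the tool arm_command, never from a script. Its argument "targets" is a list of rows, each an object of numbers: "jaw": the closure, from 0 (fully open) to 1 (shut); "tx", "ty", "tz": the shift along the tool's x, y, z in cm; "roll": the turn about the tool's z in rad. In form: [{"jaw": .., "tx": .., "ty": .., "tz": .., "roll": ..}, ...]. A call has exactly 8 rows; each row shifts and turns the commanded pose from where the row before left it, along the tool's axes as they then stand; what a row does not reach is not made up. A row lasts 1/10 s, in which the tool goes at most 50 mm and 8.59 degrees, less where a joint would pass 70% of its speed; a pose out of reach is approached as far as the arm can. A call is refused whole if a number of a shift passes 5 or a number of a turn 0.15, either way. A call with a gripper value outside its range is refused whole. The fingers move at their own pace and stop on an object; "grip_force" is the grip in N (left out, the last holds). Time passes only in rows, so rows that do not move let the fingers close, or fill a call up. It gives the time, the measured TCP pose, the force, the opening and the grip force at its end, in the units of the state.
- sensors.get_state(): the state, without advancing time (a new reading comes with each control period).
- viewer.capture(name): name is "scene" or "top"; returns (picture, depth): 384x512x3 uint8, blue, green, red; 384x512 float32, mm along the optical axis (not along the pixel's ray), 0 where there is no reading.
- viewer.camera_model(name): a dict with "fx", "fy", "cx", "cy" (pixels), "world_from_camera" (4x4, takes a point from camera to world coordinates). Camera axes: x right, y up, looking along -z (the intrinsics and any distortion apply to the point x, -y, -z); pixel columns grow to the right and rows downward; lengths in mm; the calibration is good to about 2 mm. A picture is of the moment at which its call begins. camera_model takes no time and is no camera call.
- manip.hand_in(): hands the job in; it is judged then, once.
Trained networks look in the newest picture that a camera, given by its name, has taken for a name from the list of things; names that differ only in an ending like _2 or _b are one class to them, and where a whole thing is asked for, a point or a joint stands for the part that bears it (a point fixed in the world has none). Each returns a list of dicts, best first, with "confidence" (0 to 1); they miss things now and then, are a little off and sometimes report something else, mostly with a low value. They report only what shows in the picture. A call takes as long as a camera call.
- finder.search_frame(thing, camera): "extent" ([left, top, right, bottom] as shares, 0 to 1, of the picture: columns of its width, rows of its height, round what is visible of it).
- finder.regions_of(thing, camera): "pixels" (384x512 bool, what is visible of it) and "extent" ([left, top, right, bottom] as shares, 0 to 1, of the picture: columns of its width, rows of its height, round what is visible of it).
The state is a dict: "t": time; "joints": joint angles; "qvel": joint speeds; "effort": joint torques, N m; "ee_pos": TCP position; "ee_rot": TCP orientation; "contact_force": force on the tool from outside, world axes, zero at the start; "ft_torque": the same for the moment, N m; "grip_width": opening from 0.0 (shut) to 1.0 (fully open); "grasp_force": force on a finger pad.
Only numpy, scipy, OpenCV 4.12 (cv2) and the standard library are available. Lean on these libraries where they do the work, as an engineer would, in place of code of your own. Each camera call takes 0.05 s, during which the arm holds its last target. There are 200 camera calls.

TASK

The flat steel cover plate lies washed on the sloped draining rack: slide the blade of the lifter under it, lift it off and set it down squarely and centrally on the two rails of the level stand, without touching the plate with the gripper or letting it fall. Then draw the blade out from under it and hang the lifter by its eye on the peg of the hanger. Do not knock over or push about the mug, oil bottle and tape measure.

Things in the scene. Friction and masses are not known exactly. Their poses are not given: they have to be found in the camera images.
- lifter: L-shaped steel hand tool, 0.3 kg, standing on its blade. Blade 85 mm (x) x 60 x 3 mm, last 11 mm 46 wide, 2 thick; at its rear an upright back plate 60 wide, 4 thick, 84 high; on that a black grip block 12 (x) x 56 (y) mm, from 82 to 130 mm high. Origin: mid-width, underside of blade, front face of back plate (rear face x = -4 mm). x to the blade's tip, z up.
- lifter_grip (a point): Where to hold the lifter: inside its grip block, x = -2 mm, 112 mm above the blade's underside; axes as the lifter. Grip across the 12 mm (fingers close along the lifter's x, pointing down to the blade), at 60 N or more.
- lifter_eye (a point): Centre of the lifter's eye, a round hole 26 mm wide through its back plate along the lifter's x: at x = -2 mm, 60 mm above the underside of the blade. Same axes as the lifter.
- cover_plate: Steel plate, 0.25 kg, 100 mm (x) x 120 mm (y) x 6 mm, with four small holes and a 34 mm hole in the middle. Origin: centre of its underside; z out of its upper face. At the start it lies on the rack, its +x edge tilted 30 degrees up, its low -x edge against the rack's lips, up to 5 mm off the middle sideways.
- rack: Sloped aluminium draining rack, fixed. Origin: on the bench under rack_rest; x horizontal, uphill. Two rails 14 mm wide, mid-lines at y = +-53 mm, rise along +x at 30 degrees and carry the plate 18 mm above a closed sloped bed: a blade can enter only along the slope from the low end, between the lips (8 mm above the rails, 92 mm apart). Nothing stands below or in front of the low end.
- rack_rest (a point): Centre of the place on the rack where the underside of the plate lies, 105 mm above the bench; axes as the rack (not tilted).
- stand: Level inspection stand, fixed. Origin: on the bench below its centre. Base 120 x 150 x 10 mm; two steel rails along x, 110 mm long, 14 mm wide, mid-lines at y = +-53 mm, tops 50 mm above the bench. The plate lies across both rails, its x along them; the blade goes down between them (92 mm free) and leaves at the -x end.
- stand_top (a point): Centre of the stand at the height of the rail tops (50 mm above the bench), where the centre of the plate's underside belongs. Axes as the stand.
- hanger: Hanger, fixed: base 110 x 100 x 10 mm (x = -75 to +35 mm), post 50 mm wide, 141 mm high, front face at x = 0; a round peg of 10 mm diameter sticks out of it along +x, rising at 20 degrees, with a 14 mm ball at its end. Origin: on the bench under the post's front face, mid-width. When hung, the lifter's back plate lies against the post, blade pointing along +x.
- peg_root (a point): Where the peg's axis leaves the post's front face, 125 mm above the bench. Axes as the hanger.
- peg_tip (a point): Centre of the ball at the end of the peg (39 mm ahead of the post's front face, 139 mm above the bench). Axes as the hanger.
- mug: Black and white mug, 82x114x97 mm, a bystander. Origin: centre of its underside.
- oil_bottle: Small oil bottle with a red nozzle, 52x48x145 mm, a bystander. Origin: centre of its underside.
- tape_measure: Yellow tape measure, 37x84x62 mm, a bystander. Origin: centre of its underside.

How it is judged:
By the outcome, as a careful person would: the job done as asked, in the order asked, and still so for the second after the job is handed in, with the robot touching nothing.
It also fails if it takes over 64 s, if anything falls off the work surface, if the arm or the gripper's body presses on something with over 40 N, if the wrist force passes 120 N, or if a joint passes its speed limit or range.

## Working session

There is one attempt and no reset: what is moved stays moved. The work goes in short steps, Python scripts to look and compute and a tool call to move; the robot and the scene stay as the last step left them, time stands still between calls to the robot, and variables do not carry over. Pictures are saved under pics/ and viewed, at most 10 in all, crops included, and the job is handed in when it is done.

Besides the shell and the picture viewer there is one more tool, called after "Request:" as name(argument=value, ...), one argument or row to a line, values as JSON. arm_command: Moves the arm, as the interface text tells. Its arguments: {"type":"object","properties":{"targets":{"type":"array","items":{"type":"object","properties":{"jaw":{"type":"number"},"tx":{"type":"number"},"ty":{"type":"number"},"tz":{"type":"number"},"roll":{"type":"number"}}}},"grip_force":{"type":"number"}},"required":["targets"]}

```bash
mkdir -p pics; ls; python3 - <<'E'
from rig import sensors, viewer, manip, finder
import cv2,numpy as np
print(sensors.get_state()); print(manip.nose_length)
for c in("scene","top"):
    im,d=viewer.capture(c); cv2.imwrite(f"pics/{c}0.png",im); np.save(f"pics/{c}0d.npy",d)
    m=viewer.camera_model(c); print(c,{k:(np.round(v,3).tolist()) for k,v in m.items()})
    for t in("lifter","cover_plate","rack","stand","hanger","mug","oil_bottle","tape_measure"):
        r=finder.regions_of(t,c)
        print(t,[(round(x["confidence"],2),(np.array(x["extent"])*[512,384,512,384]).astype(int).tolist()) for x in r[:2]])
        if r: np.save(f"pics/{c}0_{t}.npy",r[0]["pixels"])
E
```

```text
pics
{'t': 0.0, 'joints': array([ 1.01489780e+00,  3.59533197e-01,  1.51144957e+00,  3.76284262e-05,
        1.27245000e+00, -1.15117717e-01]), 'qvel': array([ 9.55705883e-05, -3.94930051e-04, -1.33053865e-03, -1.38637264e-03,
       -3.04400366e-04, -1.37852829e-04]), 'effort': array([ 3.49425036e-04, -5.27631462e+01, -2.78619146e+01, -4.53304838e-04,
        1.36569116e-02, -1.39809393e-05]), 'ee_pos': array([255.65780717, 542.11010908, 252.43021222]), 'ee_rot': array([-3.13976885e+00, -2.47070010e-04,  2.70080052e+00]), 'contact_force': array([-0.08244348,  0.46811104, -0.98004897]), 'ft_torque': array([ 0.01320923,  0.04842048, -0.0546836 ]), 'grasp_force': 0.0, 'grip_width': 0.9991059855914538}
22.0
scene {'fx': 360.152, 'fy': 360.152, 'cx': 255.801, 'cy': 194.802, 'world_from_camera': [[0.824, 0.384, -0.417, 65.725], [-0.567, 0.558, -0.606, -496.798], [0.0, 0.735, 0.678, 909.654], [0.0, 0.0, 0.0, 1.0]]}
lifter [(0.97, [225, 215, 250, 243]), (0.21, [218, 159, 262, 196])]
cover_plate [(0.96, [288, 185, 331, 223])]
rack [(0.68, [278, 183, 337, 246])]
stand [(0.56, [218, 165, 264, 197])]
hanger [(0.59, [271, 256, 319, 324])]
mug [(0.7, [285, 164, 308, 192])]
oil_bottle [(0.61, [179, 144, 194, 176])]
tape_measure [(0.98, [238, 263, 263, 289])]
top {'fx': 396.895, 'fy': 396.895, 'cx': 258.998, 'cy': 191.666, 'world_from_camera': [[-0.02, 0.995, -0.094, 448.156], [-1.0, -0.02, 0.0, 221.952], [-0.002, 0.094, 0.996, 1343.81], [0.0, 0.0, 0.0, 1.0]]}
lifter [(0.97, [258, 208, 285, 236]), (0.39, [142, 211, 163, 234])]
cover_plate [(0.68, [278, 133, 321, 178]), (0.46, [141, 214, 163, 233])]
rack [(0.9, [272, 128, 324, 185])]
stand [(0.71, [178, 154, 231, 209]), (0.47, [256, 208, 286, 233])]
hanger [(0.63, [341, 202, 381, 241])]
mug [(0.55, [237, 118, 266, 145])]
oil_bottle [(0.7, [142, 212, 164, 231]), (0.35, [273, 128, 325, 186])]
tape_measure [(0.63, [310, 227, 329, 255]), (0.21, [258, 208, 287, 238])]
```

```bash
python3 - <<'E'
import cv2
im=cv2.imread("pics/top0.png")[110:265,130:395]; cv2.imwrite("pics/topc.png",cv2.resize(im,None,fx=3,fy=3,interpolation=cv2.INTER_CUBIC))
im=cv2.imread("pics/scene0.png")[130:335,160:350]; cv2.imwrite("pics/scenec.png",cv2.resize(im,None,fx=2.9,fy=2.9,interpolation=cv2.INTER_CUBIC))
E
```

```text
(no output)
```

View pics/topc.png

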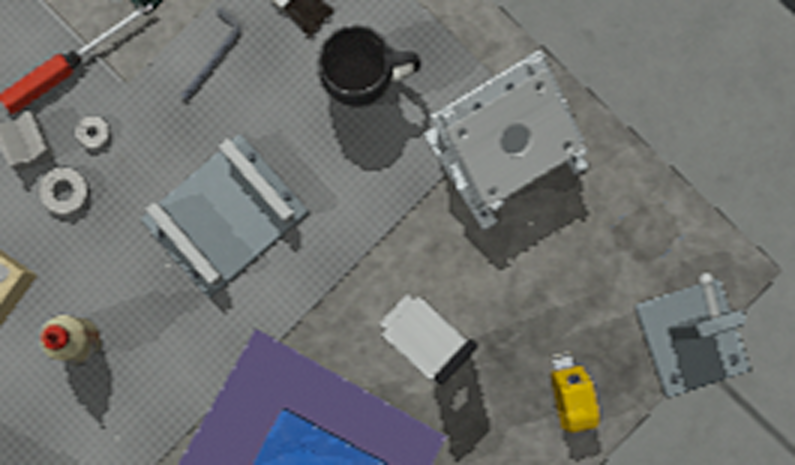

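View pics/scenec.png

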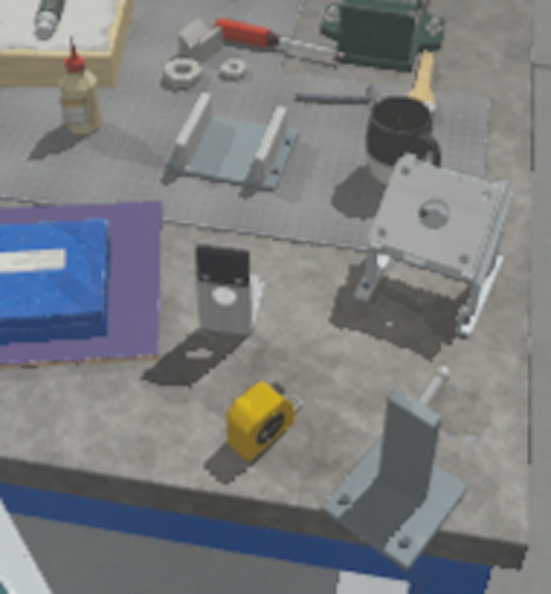

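The top view shows lifter (blade up-left, grip at crop 455,360), rack with plate (510,135), stand (230,215), hanger (695,340, peg pointing up), mug, bottle and tape clear of the paths. Now the geometry from depth.

```bash
cat > h.py <<'E'
import numpy as np
from rig import viewer
def cloud(c,d,mask):
    m=viewer.camera_model(c); v,u=np.nonzero(mask&(d>0)); z=d[v,u]
    P=np.c_[(u-m["cx"])*z/m["fx"],-(v-m["cy"])*z/m["fy"],-z,np.ones(len(z))]
    return (P@np.array(m["world_from_camera"]).T)[:,:3]
E
python3 - <<'E'
from h import *; import cv2
for c in("top","scene"):
    d=np.load(f"pics/{c}0d.npy")
    f=np.load(f"pics/{c}0_cover_plate.npy"); P=cloud(c,d,np.ones_like(f)); 
    b=P[(abs(P[:,2])<6)]; print(c,"bench z",np.median(b[:,2]))
    P=cloud(c,d,cv2.erode(f.astype(np.uint8),np.ones((3,3)))>0)
    A=np.c_[P[:,:2],np.ones(len(P))]; k=np.ones(len(P),bool)
    for _ in range(5):
        s=np.linalg.lstsq(A[k],P[k,2],rcond=None)[0]; k=abs(P[:,2]-A@s)<4
    print("plate",len(P),k.sum(),"slope deg",np.degrees(np.arctan(np.hypot(*s[:2]))),"uphill yaw",np.degrees(np.arctan2(s[1],s[0])),"res",np.std((P[:,2]-A@s)[k]))
    P=cloud(c,d,f);P=P[abs(P[:,2]-np.c_[P[:,:2],np.ones(len(P))]@s)<4]
    r=cv2.minAreaRect(P[:,:2].astype(np.float32)); print(r, "z at centre",np.r_[r[0],1]@s)
    for t in("lifter","stand","hanger","rack","mug","oil_bottle","tape_measure"):
        P=cloud(c,d,np.load(f"pics/{c}0_{t}.npy")); h,e=np.histogram(P[:,2],bins=np.arange(-10,200,10))
        print(t,len(P),"ctr",np.median(P,0).round(),dict((int(a),int(n)) for a,n in zip(e,h) if n))
        lo,hi=dict(lifter=(122,140),stand=(42,58),hanger=(4,16)).get(t,(12,300)); Q=P[(P[:,2]>lo)&(P[:,2]<hi)]
        if len(Q)>5: print("   ",lo,hi,cv2.minAreaRect(Q[:,:2].astype(np.float32)),"meanz",Q[:,2].mean())
E
```

```text
top bench z 1.1871838210888654
plate 837 719 slope deg 29.72665887603399 uphill yaw 30.25055870892825 res 1.9106716048951344
((674.38671875, 86.78515625), (91.263671875, 120.08056640625), 30.730640411376953) z at centre 110.3942181995979
lifter 468 ctr [469. 183.   4.] {-10: 38, 0: 362, 10: 3, 80: 1, 90: 2, 100: 3, 110: 2, 120: 30, 130: 27}
    122 140 ((441.703125, 158.5548095703125), (10.925395011901855, 49.28804016113281), 43.87641525268555) meanz 129.97667834531964
stand 1581 ctr [612. 408.  11.] {-10: 2, 0: 608, 10: 662, 20: 11, 30: 9, 40: 153, 50: 136}
    42 58 ((614.2836303710938, 407.97113037109375), (110.78162384033203, 119.94157409667969), 40.13044357299805) meanz 49.686065529974925
hanger 1024 ctr [ 467. -106.   11.] {-10: 6, 0: 353, 10: 457, 20: 8, 30: 3, 40: 7, 50: 4, 60: 6, 70: 4, 80: 6, 90: 4, 100: 7, 110: 3, 120: 13, 130: 57, 140: 82}
    4 16 ((465.7361755371094, -114.89926147460938), (109.32111358642578, 100.87210083007812), 16.362262725830078) meanz 10.328430375188237
rack 698 ctr [690. 116.  92.] {-10: 7, 0: 132, 10: 44, 20: 1, 30: 3, 40: 4, 50: 5, 60: 14, 70: 37
[... 2456 characters left out ...]
8, 70: 89, 80: 86, 90: 124, 100: 31}
    12 300 ((758.9185791015625, 245.8624267578125), (105.83953857421875, 78.39554595947266), 63.84264373779297) meanz 74.63098040543113
oil_bottle 308 ctr [470. 556.  66.] {0: 11, 10: 26, 20: 18, 30: 22, 40: 30, 50: 26, 60: 31, 70: 32, 80: 47, 90: 20, 100: 13, 110: 25, 120: 5, 130: 2}
    12 300 ((489.2135009765625, 596.6070556640625), (116.42156982421875, 47.23318862915039), 62.64387893676758) meanz 67.57506451882094
tape_measure 443 ctr [393.  12.  51.] {-10: 1, 0: 36, 10: 40, 20: 43, 30: 47, 40: 48, 50: 104, 60: 124}
    12 300 ((407.42230224609375, 21.79389190673828), (85.02336120605469, 35.38997268676758), 10.168845176696777) meanz 47.760723232233055
```

```bash
python3 - <<'E'
from h import *; import cv2
u=lambda a:np.array([np.cos(np.radians(a)),np.sin(np.radians(a))])
for c in("top","scene"):
    d=np.load(f"pics/{c}0d.npy"); g=lambda t:cloud(c,d,np.load(f"pics/{c}0_{t}.npy"))
    P=g("lifter"); Q=P[P[:,2]<8]; print(c,"blade",cv2.minAreaRect(Q[:,:2].astype(np.float32)))
    Q=P[P[:,2]>122]; vx=np.linalg.svd(Q[:,:2]-Q[:,:2].mean(0))[2][0]; print("block",Q.mean(0),"yaw",np.degrees(np.arctan2(vx[1],vx[0]))-90)
    x=u(46);y=u(136)
    m=np.load(f"pics/{c}0_lifter.npy"); 
    H=cloud(c,d,np.ones_like(m)); H=H[(H[:,0]>380)&(H[:,0]<600)&(H[:,1]<-30)&(H[:,1]>-200)]
    x=u(16.3);y=u(106.3); o=np.array([484.9,-109.3])
    L=np.c_[(H[:,:2]-o)@x,(H[:,:2]-o)@y,H[:,2]]
    b=L[(abs(L[:,2]-10)<4)&(abs(L[:,0])<90)&(abs(L[:,1])<80)]; print("base rect local",cv2.minAreaRect(b[:,:2].astype(np.float32)))
    print("post top",[np.round(f(L[(L[:,2]>134)&(L[:,0]<2)],axis=0),1).tolist() for f in(np.min,np.mean,np.max)])
    p=L[(L[:,2]>115)&(L[:,0]>6)]; print("peg n",len(p)); print(p[np.argsort(p[:,0])].round(1).tolist()[::max(1,len(p)//12)])
E
```

```text
top blade ((475.4110107421875, 188.5799560546875), (83.21397399902344, 59.4111213684082), 44.95396041870117)
block [441.32482958 160.6039691  129.97667835] yaw 46.4629956199237
base rect local ((2.7082672119140625, -4.761314392089844), (134.655029296875, 171.72116088867188), 78.95288848876953)
post top [[-15.8, -25.5, 134.7], [-7.8, 0.9, 141.0], [0.0, 25.1, 146.1]]
peg n 47
[[6.2, -0.5, 137.3], [9.0, -2.3, 134.3], [11.9, -2.8, 136.1], [14.6, 5.9, 135.9], [16.7, 2.4, 137.5], [19.4, 0.5, 134.2], [22.4, 0.5, 137.6], [25.4, 0.2, 140.0], [27.3, -3.4, 141.0], [30.1, 5.3, 141.3], [32.9, 4.2, 141.0], [35.7, 2.2, 136.9], [37.9, 1.0, 146.8], [39.9, -2.7, 147.3], [42.5, 4.7, 142.7], [44.5, 1.3, 144.6]]
scene blade ((479.5533142089844, 206.92001342773438), (138.8458709716797, 77.61697387695312), 59.38119125366211)
block [441.16847444 155.46655493 128.6737137 ] yaw -133.25726211753437
base rect local ((-21.069583892822266, 0.40177154541015625), (113.5030288696289, 100.7269287109375), 1.313010573387146)
post top [[-19.0, -24.6, 134.4], [-11.7, -0.6, 140.5], [-2.3, 24.7, 144.2]]
peg n 59
[[6.8, 2.0, 134.5], [8.9, -2.6, 136.2], [11.4, -4.3, 135.0], [14.1, -2.5, 134.8], [17.4, 2.8, 135.5], [18.9, -2.6, 134.2], [22.8, -3.0, 134.8], [25.0, -1.1, 139.6], [28.2, -2.9, 133.5], [30.4, 0.1, 145.9], [33.0, -4.8, 143.0], [33.6, -2.2, 135.9], [36.2, -2.4, 146.3], [37.6, -5.0, 142.8], [40.4, -2.7, 146.6]]
```

```bash
cat > plan.py <<'E'
import sys,json,numpy as np
# plan.py x y z yaw_deg rows jaw [lin] : prints rows from stored commanded pose
S=json.load(open("pose.json")); p=np.array(S[:3]); w=S[3]
a=[float(v) for v in sys.argv[1:7]]; n=int(a[4]); q=np.array(a[:3]); wy=np.radians(a[3])
p0,w0=p.copy(),w
for i in range(1,n+1):
    s=i/n if "lin" in sys.argv else (1-np.cos(np.pi*i/n))/2
    d=p0+s*(q-p0)-p; dw=w0+s*(wy-w0)-w
    ax=np.array([np.cos(w),np.sin(w)]); ay=np.array([np.sin(w),-np.cos(w)])
    r=np.round([d[:2]@ax/10,d[:2]@ay/10,-d[2]/10],2); t=round(-dw,3)
    p=p+np.r_[10*(r[0]*ax+r[1]*ay),-10*r[2]]; w-=t
    if i%8==1: print("[",end="")
    print(json.dumps({"jaw":a[5],"tx":r[0],"ty":r[1],"tz":r[2],"roll":t}),end="]\n" if i%8==0 else ",")
    assert abs(r).max()<5 and abs(t)<.15
json.dump([*p,w],open("pose.json","w")); print(p,np.degrees(w))
E
echo '[255.988,542.62,253.267,2.7008]' > pose.json
python3 plan.py 442.5 157 200 135.5 16 0; python3 plan.py 442.5 157 115 135.5 8 0
```

```text
[{"jaw": 0.0, "tx": -0.32, "ty": -0.26, "tz": 0.05, "roll": 0.003},{"jaw": 0.0, "tx": -0.95, "ty": -0.76, "tz": 0.15, "roll": 0.01},{"jaw": 0.0, "tx": -1.56, "ty": -1.23, "tz": 0.25, "roll": 0.015},{"jaw": 0.0, "tx": -2.11, "ty": -1.61, "tz": 0.33, "roll": 0.021},{"jaw": 0.0, "tx": -2.63, "ty": -1.91, "tz": 0.4, "roll": 0.026},{"jaw": 0.0, "tx": -3.04, "ty": -2.11, "tz": 0.46, "roll": 0.029},{"jaw": 0.0, "tx": -3.37, "ty": -2.19, "tz": 0.5, "roll": 0.031},{"jaw": 0.0, "tx": -3.58, "ty": -2.16, "tz": 0.52, "roll": 0.033}]
[{"jaw": 0.0, "tx": -3.64, "ty": -2.04, "tz": 0.52, "roll": 0.033},{"jaw": 0.0, "tx": -3.57, "ty": -1.85, "tz": 0.5, "roll": 0.031},{"jaw": 0.0, "tx": -3.34, "ty": -1.61, "tz": 0.46, "roll": 0.029},{"jaw": 0.0, "tx": -2.96, "ty": -1.32, "tz": 0.41, "roll": 0.026},{"jaw": 0.0, "tx": -2.46, "ty": -1.02, "tz": 0.33, "roll": 0.021},{"jaw": 0.0, "tx": -1.85, "ty": -0.71, "tz": 0.24, "roll": 0.015},{"jaw": 0.0, "tx": -1.14, "ty": -0.43, "tz": 0.16, "roll": 0.01},{"jaw": 0.0, "tx": -0.39, "ty": -0.14, "tz": 0.05, "roll": 0.003}]
[442.52509455 156.96025804 199.967     ] 135.4930593925371
[{"jaw": 0.0, "tx": 0.0, "ty": 0.0, "tz": 0.32, "roll": -0.0},{"jaw": 0.0, "tx": 0.0, "ty": 0.0, "tz": 0.92, "roll": -0.0},{"jaw": 0.0, "tx": 0.0, "ty": 0.0, "tz": 1.38, "roll": -0.0},{"jaw": 0.0, "tx": 0.0, "ty": 0.0, "tz": 1.63, "roll": -0.0},{"jaw": 0.0, "tx": 0.0, "ty": 0.0, "tz": 1.62, "roll": -0.0},{"jaw": 0.0, "tx": 0.0, "ty": 0.0, "tz": 1.38, "roll": -0.0},{"jaw": 0.0, "tx": 0.0, "ty": 0.0, "tz": 0.92, "roll": -0.0},{"jaw": 0.0, "tx": 0.0, "ty": 0.0, "tz": 0.33, "roll": -0.0}]
[442.52509455 156.96025804 114.967     ] 135.4930593925371
```

Request:
arm_command(
  targets=[
    {"jaw": 0, "tx": 0, "ty": 0, "tz": 0, "roll": 0.042},
    {"jaw": 0, "tx": 0, "ty": 0, "tz": 0, "roll": 0.042},
    {"jaw": 0, "tx": 0, "ty": 0, "tz": 0, "roll": 0.042},
    {"jaw": 0, "tx": 0, "ty": 0, "tz": 0, "roll": 0.042},
    {"jaw": 0, "tx": 0, "ty": 0, "tz": 0, "roll": 0.042},
    {"jaw": 0, "tx": 0, "ty": 0, "tz": 0, "roll": 0.042},
    {"jaw": 0, "tx": 0, "ty": 0, "tz": 0, "roll": 0.042},
    {"jaw": 0, "tx": 0, "ty": 0, "tz": 0, "roll": 0.042},
  ],
)

```text
t: 1.7
ee_pos: [256.0, 542.6, 253.3]
ee_rot: [-3.142, 0.0, 2.363]
contact_force: [0.0, -0.5, -0.4]
grip_width: 0.999
grasp_force: 0.0
```

Request:
arm_command(
  targets=[
    {"jaw": 0, "tx": -1, "ty": -0.3, "tz": 0.2, "roll": 0},
    {"jaw": 0, "tx": -2, "ty": -0.7, "tz": 0.3, "roll": 0},
    {"jaw": 0, "tx": -2.5, "ty": -0.9, "tz": 0.4, "roll": 0},
    {"jaw": 0, "tx": -3, "ty": -1.1, "tz": 0.4, "roll": 0},
    {"jaw": 0, "tx": -3, "ty": -1.1, "tz": 0.4, "roll": 0},
    {"jaw": 0, "tx": -3, "ty": -1.1, "tz": 0.4, "roll": 0},
    {"jaw": 0, "tx": -3, "ty": -1, "tz": 0.4, "roll": 0},
    {"jaw": 0, "tx": -3, "ty": -1, "tz": 0.4, "roll": 0},
  ],
)

```text
t: 2.5
ee_pos: [352.1, 345.7, 224.1]
ee_rot: [-3.141, 0.0, 2.366]
contact_force: [0.3, 0.6, 0.4]
grip_width: 0.999
grasp_force: 0.0
```

Request:
arm_command(
  targets=[
    {"jaw": 0, "tx": -3, "ty": -1.1, "tz": 0.4, "roll": 0},
    {"jaw": 0, "tx": -3, "ty": -1.1, "tz": 0.4, "roll": 0},
    {"jaw": 0, "tx": -3, "ty": -1.1, "tz": 0.4, "roll": 0},
    {"jaw": 0, "tx": -3, "ty": -1.1, "tz": 0.4, "roll": 0},
    {"jaw": 0, "tx": -3, "ty": -1, "tz": 0.4, "roll": 0},
    {"jaw": 0, "tx": -2.4, "ty": -0.9, "tz": 0.2, "roll": 0},
    {"jaw": 0, "tx": -1.6, "ty": -0.6, "tz": 0.1, "roll": 0},
    {"jaw": 0, "tx": -0.8, "ty": -0.3, "tz": 0.1, "roll": 0},
  ],
)

```text
t: 3.3
ee_pos: [442.8, 155.6, 200.2]
ee_rot: [-3.141, 0.0, 2.364]
contact_force: [0.1, -0.5, -0.7]
grip_width: 1.0
grasp_force: 0.0
```

Request:
arm_command(
  targets=[
    {"jaw": 0, "tx": 0, "ty": 0, "tz": 0.4, "roll": 0},
    {"jaw": 0, "tx": 0, "ty": 0, "tz": 1, "roll": 0},
    {"jaw": 0, "tx": 0, "ty": 0, "tz": 1.4, "roll": 0},
    {"jaw": 0, "tx": 0, "ty": 0, "tz": 1.5, "roll": 0},
    {"jaw": 0, "tx": 0, "ty": 0, "tz": 1.5, "roll": 0},
    {"jaw": 0, "tx": 0, "ty": 0, "tz": 1.4, "roll": 0},
    {"jaw": 0, "tx": 0, "ty": 0, "tz": 0.9, "roll": 0},
    {"jaw": 0, "tx": 0, "ty": 0, "tz": 0.4, "roll": 0},
  ],
)

```text
t: 4.1
ee_pos: [441.3, 157.9, 114.1]
ee_rot: [-3.14, -0.001, 2.366]
contact_force: [-1.3, -0.2, 0.1]
grip_width: 1.005
grasp_force: 0.0
```

Request:
arm_command(
  targets=[
    {"jaw": 0.6, "tx": 0, "ty": 0, "tz": 0, "roll": 0},
    {"jaw": 0.8, "tx": 0, "ty": 0, "tz": 0, "roll": 0},
    {"jaw": 1, "tx": 0, "ty": 0, "tz": 0, "roll": 0},
    {"jaw": 1, "tx": 0, "ty": 0, "tz": 0, "roll": 0},
    {"jaw": 1, "tx": 0, "ty": 0, "tz": 0, "roll": 0},
    {"jaw": 1, "tx": 0, "ty": 0, "tz": 0, "roll": 0},
    {"jaw": 1, "tx": 0, "ty": 0, "tz": 0, "roll": 0},
    {"jaw": 1, "tx": 0, "ty": 0, "tz": 0, "roll": 0},
  ],
  grip_force=100,
)

```text
t: 4.9
ee_pos: [442.5, 157.3, 115.5]
ee_rot: [-3.142, 0.0, 2.365]
contact_force: [-1.8, -2.1, 4.9]
grip_width: 0.123
grasp_force: 98.0
```

Request:
arm_command(
  targets=[
    {"jaw": 1, "tx": 0, "ty": 0, "tz": -0.5, "roll": 0},
    {"jaw": 1, "tx": 0, "ty": 0, "tz": -1, "roll": 0},
    {"jaw": 1, "tx": 0, "ty": 0, "tz": -1.5, "roll": 0.03},
    {"jaw": 1, "tx": 0, "ty": 0, "tz": -1.5, "roll": 0.05},
    {"jaw": 1, "tx": 0, "ty": 0, "tz": -1.5, "roll": 0.06},
    {"jaw": 1, "tx": 0, "ty": 0, "tz": -1.3, "roll": 0.06},
    {"jaw": 1, "tx": 0, "ty": 0, "tz": -0.8, "roll": 0.04},
    {"jaw": 1, "tx": 0, "ty": 0, "tz": -0.4, "roll": 0.02},
  ],
)

```text
t: 5.7
ee_pos: [442.8, 157.6, 201.5]
ee_rot: [3.14, 0.0, 2.104]
contact_force: [0.5, 0.8, -2.8]
grip_width: 0.128
grasp_force: 97.6
```

Request:
arm_command(
  targets=[
    {"jaw": 1, "tx": -0.8, "ty": -0.1, "tz": 0, "roll": 0},
    {"jaw": 1, "tx": -2, "ty": -0.4, "tz": 0, "roll": 0},
    {"jaw": 1, "tx": -2.8, "ty": -0.5, "tz": 0, "roll": 0},
    {"jaw": 1, "tx": -3.3, "ty": -0.6, "tz": 0, "roll": 0},
    {"jaw": 1, "tx": -3.3, "ty": -0.6, "tz": 0, "roll": 0},
    {"jaw": 1, "tx": -2.8, "ty": -0.5, "tz": 0, "roll": 0},
    {"jaw": 1, "tx": -2, "ty": -0.4, "tz": 0, "roll": 0},
    {"jaw": 1, "tx": -0.8, "ty": -0.2, "tz": 0, "roll": 0},
  ],
)

```text
t: 6.5
ee_pos: [505.2, -14.9, 199.8]
ee_rot: [-3.141, 0.0, 2.104]
contact_force: [-0.0, -0.0, -3.2]
grip_width: 0.129
grasp_force: 97.4
```

```bash
python3 - <<'E'
from h import *; from rig import sensors,finder; import cv2
s=sensors.get_state(); print(s["ee_pos"],np.degrees(s["ee_rot"]),s["grasp_force"])
crops=[]
for c in("top","scene"):
    im,d=viewer.capture(c); r=finder.regions_of("lifter",c); np.save(f"pics/{c}1d.npy",d)
    for x in r[:1]:
        P=cloud(c,d,x["pixels"]); print(c,x["confidence"],len(P),np.median(P,0))
        e=np.array([.8616,.5075]);l=np.array([-.5075,.8616]); L=np.c_[(P[:,:2]-[504.3,-12.9])@e,(P[:,:2]-[504.3,-12.9])@l,P[:,2]]
        Q=L[(L[:,0]>15)&(L[:,2]>70)&(L[:,2]<105)]; print("blade local",len(Q),np.percentile(Q,[1,50,99],axis=0).round(1).tolist(), np.polyfit(Q[:,0],Q[:,2],1),np.polyfit(Q[:,1],Q[:,2],1),cv2.minAreaRect(Q[:,:2].astype(np.float32)))
    crops.append(cv2.resize(im[110:310,200:400],(400,400),interpolation=cv2.INTER_CUBIC))
cv2.imwrite("pics/lift1.png",np.hstack(crops))
E
```

```text
[505.19423251 -14.85726125 199.80195562] [-1.79961603e+02  2.19136544e-02  1.20525785e+02] 97.43666052818298
top 0.83 423 [539.49350742  10.4259271   87.89083041]
blade local 330 [[15.8, -26.0, 81.6], [52.2, 1.8, 87.7], [84.8, 26.3, 93.3]] [-2.63182452e-03  8.77469140e+01] [5.09907792e-03 8.76031327e+01] ((50.359130859375, -0.9359836578369141), (54.93540954589844, 71.02958679199219), 88.79683685302734)
scene 0.61 604 [509.62311919 -14.94719739 123.85011928]
blade local 107 [[18.5, -30.3, 84.4], [51.1, -18.6, 87.9], [85.1, 26.0, 90.7]] [-9.91631413e-03  8.83546827e+01] [7.42744581e-03 8.79055552e+01] ((56.815040588378906, -11.507896423339844), (67.30621337890625, 56.13730239868164), 63.97215270996094)
```

View pics/lift1.png

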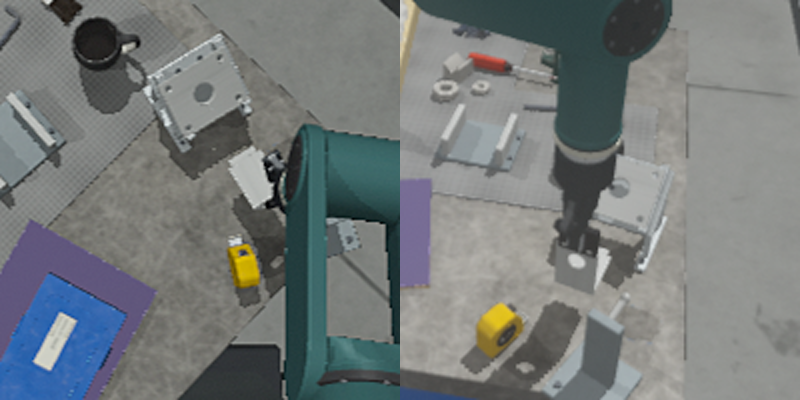

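The lifter hangs level and centred in the gripper with its tip (crop 240,160) in line with the rack's open low end. The tool cannot be tilted, so I'll go in level under the low edge, raise that edge while advancing under it until the plate lies level on the blade.

Request:
arm_command(
  targets=[
    {"jaw": 1, "tx": 0, "ty": 0.2, "tz": 0.1, "roll": 0},
    {"jaw": 1, "tx": 0, "ty": 0.5, "tz": 0.2, "roll": 0},
    {"jaw": 1, "tx": 0, "ty": 0.6, "tz": 0.2, "roll": 0},
    {"jaw": 1, "tx": 0, "ty": 0.7, "tz": 0.2, "roll": 0},
    {"jaw": 1, "tx": 0, "ty": 0.7, "tz": 0.2, "roll": 0},
    {"jaw": 1, "tx": 0, "ty": 0.6, "tz": 0.15, "roll": 0},
    {"jaw": 1, "tx": 0, "ty": 0.4, "tz": 0.1, "roll": 0},
    {"jaw": 1, "tx": 0, "ty": 0.1, "tz": 0, "roll": 0},
  ],
)

```text
t: 7.5
ee_pos: [537.8, 7.0, 188.6]
ee_rot: [-3.141, -0.0, 2.105]
contact_force: [-0.1, -0.1, -2.7]
grip_width: 0.126
grasp_force: 97.5
```

Request:
arm_command(
  targets=[
    {"jaw": 1, "tx": 0, "ty": 0.3, "tz": 0, "roll": 0},
    {"jaw": 1, "tx": 0, "ty": 0.7, "tz": 0, "roll": 0},
    {"jaw": 1, "tx": 0, "ty": 0.8, "tz": 0, "roll": 0},
    {"jaw": 1, "tx": 0, "ty": 0.8, "tz": 0, "roll": 0},
    {"jaw": 1, "tx": 0, "ty": 0.8, "tz": 0, "roll": 0},
    {"jaw": 1, "tx": 0, "ty": 0.7, "tz": 0, "roll": 0},
    {"jaw": 1, "tx": 0, "ty": 0.5, "tz": 0, "roll": 0},
    {"jaw": 1, "tx": 0, "ty": 0.3, "tz": 0, "roll": 0},
  ],
)

```text
t: 8.3
ee_pos: [580.0, 32.0, 188.7]
ee_rot: [-3.141, 0.0, 2.105]
contact_force: [0.1, 0.6, -3.1]
grip_width: 0.125
grasp_force: 97.5
```

```bash
python3 - <<'E'
from h import *; from rig import sensors; import cv2
crops=[]
for c in("top","scene"):
    im,d=viewer.capture(c)
    crops.append(cv2.resize(im[110:250,240:380],(400,400),interpolation=cv2.INTER_CUBIC))
cv2.imwrite("pics/ins.png",np.hstack(crops)); s=sensors.get_state(); print(s["ee_pos"],s["contact_force"])
E
```

```text
[579.8514419   31.8811423  188.73944316] [-0.30896513  0.30940653 -3.79196803]
```

View pics/ins.png

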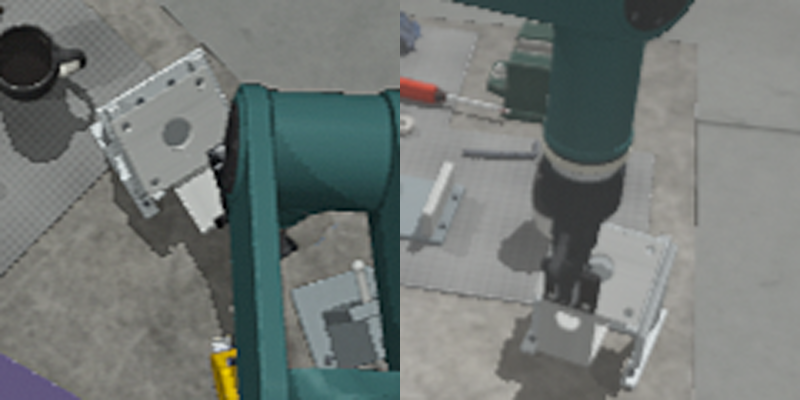

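The blade tip has passed under the plate's low edge (left view ≈185,190), centred and without contact force. Now raising along the slope.

Request:
arm_command(
  targets=[
    {"jaw": 1, "tx": 0, "ty": 0.15, "tz": -0.1, "roll": 0},
    {"jaw": 1, "tx": 0, "ty": 0.2, "tz": -0.2, "roll": 0},
    {"jaw": 1, "tx": 0, "ty": 0.3, "tz": -0.2, "roll": 0},
    {"jaw": 1, "tx": 0, "ty": 0.3, "tz": -0.2, "roll": 0},
    {"jaw": 1, "tx": 0, "ty": 0.3, "tz": -0.2, "roll": 0},
    {"jaw": 1, "tx": 0, "ty": 0.3, "tz": -0.2, "roll": 0},
    {"jaw": 1, "tx": 0, "ty": 0.3, "tz": -0.2, "roll": 0},
    {"jaw": 1, "tx": 0, "ty": 0.3, "tz": -0.2, "roll": 0},
  ],
)

```text
t: 9.2
ee_pos: [598.2, 42.7, 203.9]
ee_rot: [-3.141, 0.0, 2.105]
contact_force: [-0.9, 0.3, -4.5]
grip_width: 0.129
grasp_force: 97.5
```

```bash
cat > pl.py <<'E'
from h import *; from rig import sensors,finder; import cv2,sys
# plate plane & outline in the rack-aligned frame of the lifter (x from its back plate front face)
s=sensors.get_state(); w=s["ee_rot"][2]-np.pi/2; e=np.array([np.cos(w),np.sin(w)]); l=np.array([-e[1],e[0]])
o=s["ee_pos"][:2]+2*e; print("tcp",s["ee_pos"].round(1),"f",s["contact_force"].round(1))
for c in("top","scene"):
    im,d=viewer.capture(c); r=finder.regions_of("cover_plate",c)
    if not r: print(c,"none"); continue
    P=cloud(c,d,r[0]["pixels"]); A=np.c_[(P[:,:2]-o)@e,(P[:,:2]-o)@l,np.ones(len(P))]
    k=abs(P[:,2]-np.median(P[:,2]))<40
    for _ in range(8):
        q=np.linalg.lstsq(A[k],P[k,2],rcond=None)[0]; k=abs(P[:,2]-A@q)<4
    R=cv2.minAreaRect(A[k,:2].astype(np.float32))
    print(c,round(r[0]["confidence"],2),k.sum(),"pitch,roll deg",np.degrees(np.arctan(q[:2])).round(1),"rect",np.round(R[0],1),np.round(R[1],1),round(R[2],1),"z centre",round(float(np.r_[R[0],1]@q),1),"x range",np.percentile(A[k,0],[1,99]).round(1),"y range",np.percentile(A[k,1],[1,99]).round(1))
E
python3 pl.py
```

```text
tcp [598.2  42.7 203.9] f [-0.9  0.3 -4.5]
top 0.87 754 pitch,roll deg [22.9  0.1] rect [85.  -1.1] [121.1  96.6] 89.5 z centre 116.3 x range [ 40.4 131.8] y range [-58.   58.6]
scene 0.78 521 pitch,roll deg [23.   0.2] rect [84.6  0.4] [120.5  93.9] 89.3 z centre 117.3 x range [ 38.4 129.9] y range [-59.1  58.1]
```

Request:
arm_command(
  targets=[
    {"jaw": 1, "tx": 0, "ty": 0.3, "tz": -0.2, "roll": 0},
    {"jaw": 1, "tx": 0, "ty": 0.3, "tz": -0.2, "roll": 0},
    {"jaw": 1, "tx": 0, "ty": 0.3, "tz": -0.2, "roll": 0},
    {"jaw": 1, "tx": 0, "ty": 0.3, "tz": -0.2, "roll": 0},
    {"jaw": 1, "tx": 0, "ty": 0.3, "tz": -0.2, "roll": 0},
    {"jaw": 1, "tx": 0, "ty": 0.3, "tz": -0.2, "roll": 0},
    {"jaw": 1, "tx": 0, "ty": 0.3, "tz": -0.2, "roll": 0},
    {"jaw": 1, "tx": 0, "ty": 0.2, "tz": -0.2, "roll": 0},
  ],
)

```text
t: 10.2
ee_pos: [618.1, 54.5, 220.0]
ee_rot: [3.142, 0.0, 2.105]
contact_force: [-0.4, -1.0, -5.3]
grip_width: 0.128
grasp_force: 97.6
```

```bash
python3 pl.py
```

```text
tcp [618.1  54.5 220. ] f [-0.4 -1.  -5.3]
top 0.85 611 pitch,roll deg [13.2 -0.2] rect [61.   5.7] [107.2  97.5] 89.4 z centre 125.2 x range [ 14.6 108.6] y range [-41.6  58.3]
scene 0.87 463 pitch,roll deg [13.   0.2] rect [62.3  0.6] [120.1 104.7] 89.0 z centre 126.2 x range [ 11.1 107.7] y range [-59.2  59.8]
```

Request:
arm_command(
  targets=[
    {"jaw": 1, "tx": 0, "ty": 0.1, "tz": -0.3, "roll": 0},
    {"jaw": 1, "tx": 0, "ty": 0.1, "tz": -0.3, "roll": 0},
    {"jaw": 1, "tx": 0, "ty": 0.1, "tz": -0.3, "roll": 0},
    {"jaw": 1, "tx": 0, "ty": 0.1, "tz": -0.3, "roll": 0},
    {"jaw": 1, "tx": 0, "ty": 0.1, "tz": -0.25, "roll": 0},
    {"jaw": 1, "tx": 0, "ty": 0.1, "tz": -0.25, "roll": 0},
    {"jaw": 1, "tx": 0, "ty": 0.1, "tz": -0.2, "roll": 0},
    {"jaw": 1, "tx": 0, "ty": 0, "tz": -0.2, "roll": 0},
  ],
)

```text
t: 11.2
ee_pos: [624.0, 58.0, 241.0]
ee_rot: [3.141, 0.0, 2.105]
contact_force: [-0.6, 0.3, -4.9]
grip_width: 0.129
grasp_force: 97.6
```

```bash
python3 pl.py
```

```text
tcp [624.  58. 241.] f [-0.6  0.3 -4.9]
top 0.91 603 pitch,roll deg [ 0.9 -0. ] rect [52.7  8.1] [102.4 100.4] 89.3 z centre 135.4 x range [  4.9 102.6] y range [-38.6  58.5]
scene 0.78 381 pitch,roll deg [ 1. -0.] rect [49.6  0.1] [103.3 118.7] 0.6 z centre 135.8 x range [ 1.3 99.5] y range [-58.6  58.6]
```

Request:
arm_command(
  targets=[
    {"jaw": 1, "tx": 0, "ty": 0, "tz": -0.2, "roll": 0},
    {"jaw": 1, "tx": 0, "ty": 0, "tz": -0.4, "roll": 0},
    {"jaw": 1, "tx": 0, "ty": 0, "tz": -0.6, "roll": 0},
    {"jaw": 1, "tx": 0, "ty": 0, "tz": -0.7, "roll": 0},
    {"jaw": 1, "tx": 0, "ty": 0, "tz": -0.7, "roll": 0},
    {"jaw": 1, "tx": 0, "ty": 0, "tz": -0.6, "roll": 0},
    {"jaw": 1, "tx": 0, "ty": 0, "tz": -0.4, "roll": 0},
    {"jaw": 1, "tx": 0, "ty": 0, "tz": -0.2, "roll": 0},
  ],
)

```text
t: 12.2
ee_pos: [624.1, 57.9, 279.5]
ee_rot: [3.141, 0.001, 2.105]
contact_force: [-0.4, -0.3, -6.4]
grip_width: 0.124
grasp_force: 97.5
```

```bash
python3 pl.py
```

```text
tcp [624.1  57.9 279.5] f [-0.4 -0.3 -6.4]
top 0.8 676 pitch,roll deg [-0.2  0. ] rect [51.8  6.2] [107.2 102.6] 89.2 z centre 173.0 x range [  4.4 102.2] y range [-40.1  58.9]
scene 0.59 433 pitch,roll deg [0.1 0.1] rect [51.6  0.5] [121.4 102.7] 89.3 z centre 173.1 x range [  0.5 100.5] y range [-59.3  60.1]
```

Request:
arm_command(
  targets=[
    {"jaw": 1, "tx": 0, "ty": 0, "tz": 0, "roll": -0.01},
    {"jaw": 1, "tx": 0, "ty": 0, "tz": 0, "roll": -0.02},
    {"jaw": 1, "tx": 0, "ty": 0, "tz": 0, "roll": -0.03},
    {"jaw": 1, "tx": 0, "ty": 0, "tz": 0, "roll": -0.03},
    {"jaw": 1, "tx": 0, "ty": 0, "tz": 0, "roll": -0.03},
    {"jaw": 1, "tx": 0, "ty": 0, "tz": 0, "roll": -0.025},
    {"jaw": 1, "tx": 0, "ty": 0, "tz": 0, "roll": -0.016},
    {"jaw": 1, "tx": 0, "ty": 0, "tz": 0, "roll": -0.01},
  ],
)

```text
t: 13.2
ee_pos: [623.9, 57.9, 278.8]
ee_rot: [-3.142, 0.0, 2.277]
contact_force: [-0.1, -0.3, -5.8]
grip_width: 0.127
grasp_force: 97.5
```

Request:
arm_command(
  targets=[
    {"jaw": 1, "tx": 0.3, "ty": 0.2, "tz": 0, "roll": 0},
    {"jaw": 1, "tx": 0.6, "ty": 0.4, "tz": 0, "roll": 0},
    {"jaw": 1, "tx": 0.9, "ty": 0.5, "tz": 0, "roll": 0},
    {"jaw": 1, "tx": 1.2, "ty": 0.7, "tz": 0, "roll": 0},
    {"jaw": 1, "tx": 1.4, "ty": 0.8, "tz": 0, "roll": 0},
    {"jaw": 1, "tx": 1.5, "ty": 0.9, "tz": 0, "roll": 0},
    {"jaw": 1, "tx": 1.5, "ty": 0.9, "tz": 0, "roll": 0},
    {"jaw": 1, "tx": 1.5, "ty": 0.9, "tz": 0, "roll": 0},
  ],
)

```text
t: 14.0
ee_pos: [606.1, 161.9, 278.8]
ee_rot: [3.142, -0.0, 2.276]
contact_force: [1.0, 0.3, -5.0]
grip_width: 0.124
grasp_force: 97.4
```

Request:
arm_command(
  targets=[
    {"jaw": 1, "tx": 1.5, "ty": 0.9, "tz": 0, "roll": 0},
    {"jaw": 1, "tx": 1.5, "ty": 0.9, "tz": 0, "roll": 0},
    {"jaw": 1, "tx": 1.5, "ty": 0.9, "tz": 0, "roll": 0},
    {"jaw": 1, "tx": 1.5, "ty": 0.9, "tz": 0, "roll": 0},
    {"jaw": 1, "tx": 1.5, "ty": 0.9, "tz": 0, "roll": 0},
    {"jaw": 1, "tx": 1.5, "ty": 0.9, "tz": 0, "roll": 0},
    {"jaw": 1, "tx": 1.5, "ty": 0.9, "tz": 0, "roll": 0},
    {"jaw": 1, "tx": 1.5, "ty": 0.9, "tz": 0, "roll": 0},
  ],
)

```text
t: 14.8
ee_pos: [583.4, 299.5, 278.7]
ee_rot: [-3.141, 0.0, 2.276]
contact_force: [-0.3, 0.6, -5.5]
grip_width: 0.127
grasp_force: 97.5
```

Request:
arm_command(
  targets=[
    {"jaw": 1, "tx": 1.4, "ty": 0.9, "tz": 0, "roll": 0},
    {"jaw": 1, "tx": 1.3, "ty": 0.8, "tz": 0, "roll": 0},
    {"jaw": 1, "tx": 1.1, "ty": 0.7, "tz": 0, "roll": 0},
    {"jaw": 1, "tx": 0.9, "ty": 0.6, "tz": 0, "roll": 0},
    {"jaw": 1, "tx": 0.7, "ty": 0.4, "tz": 0, "roll": 0},
    {"jaw": 1, "tx": 0.5, "ty": 0.3, "tz": 0, "roll": 0},
    {"jaw": 1, "tx": 0.3, "ty": 0.2, "tz": 0, "roll": 0},
    {"jaw": 1, "tx": 0.2, "ty": 0.1, "tz": 0, "roll": 0},
  ],
)

```text
t: 15.6
ee_pos: [572.7, 372.8, 278.7]
ee_rot: [-3.141, 0.0, 2.276]
contact_force: [1.0, -0.3, -5.5]
grip_width: 0.127
grasp_force: 97.5
```

```bash
python3 pl.py
```

```text
tcp [572.7 372.8 278.7] f [ 1.  -0.3 -5.5]
top 0.48 44 pitch,roll deg [-2.9  1. ] rect [ 9.6 -0.3] [118.9  23.1] 84.7 z centre 171.2 x range [ 3.3 26.1] y range [-59.7  58.9]
scene 0.56 283 pitch,roll deg [-0.1 -0.1] rect [51.8  0.1] [119.8 106.5] 89.5 z centre 173.2 x range [  0.2 100.6] y range [-59.6  59.7]
```

Request:
arm_command(
  targets=[
    {"jaw": 1, "tx": 0, "ty": 0, "tz": 0.2, "roll": 0},
    {"jaw": 1, "tx": 0, "ty": 0, "tz": 0.4, "roll": 0},
    {"jaw": 1, "tx": 0, "ty": 0, "tz": 0.6, "roll": 0},
    {"jaw": 1, "tx": 0, "ty": 0, "tz": 0.8, "roll": 0},
    {"jaw": 1, "tx": 0, "ty": 0, "tz": 0.8, "roll": 0},
    {"jaw": 1, "tx": 0, "ty": 0, "tz": 0.8, "roll": 0},
    {"jaw": 1, "tx": 0, "ty": 0, "tz": 0.8, "roll": 0},
    {"jaw": 1, "tx": 0, "ty": 0, "tz": 0.8, "roll": 0},
  ],
)

```text
t: 16.6
ee_pos: [572.5, 372.7, 225.9]
ee_rot: [-3.141, -0.0, 2.276]
contact_force: [0.1, 0.2, -5.2]
grip_width: 0.128
grasp_force: 97.5
```

Request:
arm_command(
  targets=[
    {"jaw": 1, "tx": 0, "ty": 0, "tz": 0.8, "roll": 0},
    {"jaw": 1, "tx": 0, "ty": 0, "tz": 0.8, "roll": 0},
    {"jaw": 1, "tx": 0, "ty": 0, "tz": 0.8, "roll": 0},
    {"jaw": 1, "tx": 0, "ty": 0, "tz": 0.7, "roll": 0},
    {"jaw": 1, "tx": 0, "ty": 0, "tz": 0.6, "roll": 0},
    {"jaw": 1, "tx": 0, "ty": 0, "tz": 0.5, "roll": 0},
    {"jaw": 1, "tx": 0, "ty": 0, "tz": 0.4, "roll": 0},
    {"jaw": 1, "tx": 0, "ty": 0, "tz": 0.2, "roll": 0},
  ],
)

```text
t: 17.4
ee_pos: [572.5, 372.7, 178.3]
ee_rot: [-3.141, -0.0, 2.276]
contact_force: [-0.4, 0.7, -5.7]
grip_width: 0.133
grasp_force: 97.5
```

```bash
python3 pl.py; python3 - <<'E'
from h import *; import cv2
crops=[]
u=lambda a:np.array([np.cos(np.radians(a)),np.sin(np.radians(a))]); e=u(40.4);l=u(130.4);o=np.array([612.6,407.2])
from rig import finder
for c,y,x in(("top",140,160),("scene",140,190)):
    im,d=viewer.capture(c); crops.append(cv2.resize(im[y:y+90,x:x+90],(400,400),interpolation=cv2.INTER_CUBIC))
    P=cloud(c,d,finder.regions_of("cover_plate",c)[0]["pixels"]); k=abs(P[:,2]-70)<8; L=np.c_[(P[k,:2]-o)@e,(P[k,:2]-o)@l]
    print(c,"plate in stand",cv2.minAreaRect(L.astype(np.float32)))
    P=cloud(c,np.load(f"pics/{c}0d.npy"),np.load(f"pics/{c}0_stand.npy")); k=(P[:,2]>42)&(P[:,2]<58); L=np.c_[(P[k,:2]-o)@e,(P[k,:2]-o)@l]
    print(c,"rails in stand",cv2.minAreaRect(L.astype(np.float32)))
cv2.imwrite("pics/st.png",np.hstack(crops))
E
```

```text
tcp [572.5 372.7 178.3] f [-0.4  0.7 -5.7]
top none
scene 0.87 242 pitch,roll deg [-0.   0.4] rect [51.3  0.6] [121.  103.8] 89.6 z centre 73.4 x range [  0.9 100.5] y range [-59.   58.6]Traceback (most recent call last):
  File "<stdin>", line 7, in <module>
IndexError: list index out of range
```

```bash
cat > st.py <<'E'
from h import *; import cv2
from rig import finder
crops=[]
u=lambda a:np.array([np.cos(np.radians(a)),np.sin(np.radians(a))]); e=u(40.4);l=u(130.4);o=np.array([612.6,407.2])
for c,y,x in(("top",140,160),("scene",140,190)):
    im,d=viewer.capture(c); crops.append(cv2.resize(im[y:y+90,x:x+90],(400,400),interpolation=cv2.INTER_CUBIC))
    P=cloud(c,np.load(f"pics/{c}0d.npy"),np.load(f"pics/{c}0_stand.npy")); k=(P[:,2]>42)&(P[:,2]<58); L=np.c_[(P[k,:2]-o)@e,(P[k,:2]-o)@l]
    print(c,"rails in stand",cv2.minAreaRect(L.astype(np.float32)),P[k,2].mean())
    r=finder.regions_of("cover_plate",c)
    if not r: continue
    P=cloud(c,d,r[0]["pixels"]); zm=np.median(P[:,2]); k=abs(P[:,2]-zm)<6; L=np.c_[(P[k,:2]-o)@e,(P[k,:2]-o)@l]
    print(c,"plate in stand",cv2.minAreaRect(L.astype(np.float32)),zm,len(L),np.percentile(L,[1,99],axis=0).round(1).tolist())
cv2.imwrite("pics/st.png",np.hstack(crops))
E
python3 st.py
```

```text
top rails in stand ((1.7819252014160156, -0.5039558410644531), (119.94160461425781, 110.7816162109375), 89.73041534423828) 49.686065529974925
top plate in stand ((-37.21861267089844, 52.978912353515625), (14.567099571228027, 8.0493745803833), 14.549291610717773) 70.15238797071311 10 [[-43.9, 47.5], [-29.8, 57.0]]
scene rails in stand ((-1.78289794921875, 0.5843772888183594), (110.86524963378906, 121.51299285888672), 0.2482810616493225) 50.088651192383296
scene plate in stand ((-451.9672546386719, -301.40936279296875), (100.60810089111328, 111.67315673828125), 66.28060913085938) 12.15524531501785 990 [[-515.4, -360.0], [-404.2, -241.7]]
```

View pics/st.png

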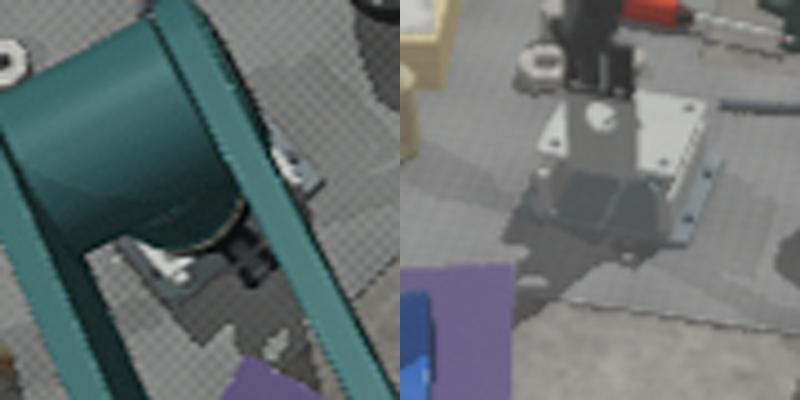

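The scene view shows the plate on the blade over the stand's rails, square, about 1–2 mm too far forward. Correcting 1.2 mm and lowering.

Request:
arm_command(
  targets=[
    {"jaw": 1, "tx": 0, "ty": -0.06, "tz": 0.2, "roll": 0},
    {"jaw": 1, "tx": 0, "ty": -0.06, "tz": 0.4, "roll": 0},
    {"jaw": 1, "tx": 0, "ty": 0, "tz": 0.4, "roll": 0},
    {"jaw": 1, "tx": 0, "ty": 0, "tz": 0.2, "roll": 0},
    {"jaw": 1, "tx": 0, "ty": 0, "tz": 0.2, "roll": 0},
    {"jaw": 1, "tx": 0, "ty": 0, "tz": 0.2, "roll": 0},
    {"jaw": 1, "tx": 0, "ty": 0, "tz": 0.2, "roll": 0},
    {"jaw": 1, "tx": 0, "ty": 0, "tz": 0.2, "roll": 0},
  ],
)

```text
t: 18.7
ee_pos: [572.2, 372.2, 159.1]
ee_rot: [3.14, 0.0, 2.276]
contact_force: [-0.1, 0.6, -3.3]
grip_width: 0.126
grasp_force: 97.9
```

Request:
arm_command(
  targets=[
    {"jaw": 1, "tx": 0, "ty": 0, "tz": 0.2, "roll": 0},
    {"jaw": 1, "tx": 0, "ty": 0, "tz": 0.2, "roll": 0},
    {"jaw": 1, "tx": 0, "ty": 0, "tz": 0.3, "roll": 0},
    {"jaw": 1, "tx": 0, "ty": 0, "tz": 0.3, "roll": 0},
    {"jaw": 1, "tx": 0, "ty": 0, "tz": 0.3, "roll": 0},
    {"jaw": 1, "tx": 0, "ty": 0, "tz": 0.2, "roll": 0},
    {"jaw": 1, "tx": 0, "ty": 0, "tz": 0.1, "roll": 0},
    {"jaw": 1, "tx": 0, "ty": 0, "tz": 0, "roll": 0},
  ],
)

```text
t: 19.5
ee_pos: [571.6, 371.9, 142.5]
ee_rot: [-3.141, -0.0, 2.276]
contact_force: [-0.4, -0.0, -3.4]
grip_width: 0.125
grasp_force: 97.9
```

```bash
python3 pl.py
```

```text
tcp [571.6 371.9 142.5] f [-0.4 -0.  -3.4]
top none
scene 0.66 243 pitch,roll deg [-0.3  0.5] rect [53.2 -0.8] [120.2 102.6] 88.7 z centre 57.4 x range [  1.4 102.2] y range [-59.6  58.4]
```

Request:
arm_command(
  targets=[
    {"jaw": 1, "tx": 0, "ty": -0.3, "tz": 0, "roll": 0},
    {"jaw": 1, "tx": 0, "ty": -0.6, "tz": 0, "roll": 0},
    {"jaw": 1, "tx": 0, "ty": -0.9, "tz": 0, "roll": 0},
    {"jaw": 1, "tx": 0, "ty": -1, "tz": 0, "roll": 0},
    {"jaw": 1, "tx": 0, "ty": -1, "tz": 0, "roll": 0},
    {"jaw": 1, "tx": 0, "ty": -1, "tz": 0, "roll": 0},
    {"jaw": 1, "tx": 0, "ty": -1, "tz": 0, "roll": 0},
    {"jaw": 1, "tx": 0, "ty": -1, "tz": 0, "roll": 0},
  ],
)

```text
t: 20.5
ee_pos: [519.2, 327.3, 142.9]
ee_rot: [3.142, 0.0, 2.276]
contact_force: [-0.2, -0.1, -3.5]
grip_width: 0.126
grasp_force: 97.9
```

Request:
arm_command(
  targets=[
    {"jaw": 1, "tx": 0, "ty": -1, "tz": 0, "roll": 0},
    {"jaw": 1, "tx": 0, "ty": -1, "tz": 0, "roll": 0},
    {"jaw": 1, "tx": 0, "ty": -0.9, "tz": 0, "roll": 0},
    {"jaw": 1, "tx": 0, "ty": -0.7, "tz": 0, "roll": 0},
    {"jaw": 1, "tx": 0, "ty": -0.5, "tz": 0, "roll": 0},
    {"jaw": 1, "tx": 0, "ty": -0.3, "tz": 0, "roll": 0},
    {"jaw": 1, "tx": 0, "ty": -0.2, "tz": 0, "roll": 0},
    {"jaw": 1, "tx": 0, "ty": -0.1, "tz": 0, "roll": 0},
  ],
)

```text
t: 21.3
ee_pos: [484.3, 297.5, 142.8]
ee_rot: [3.141, 0.0, 2.276]
contact_force: [-0.1, -0.2, -3.5]
grip_width: 0.129
grasp_force: 97.9
```

Request:
arm_command(
  targets=[
    {"jaw": 1, "tx": 0, "ty": 0, "tz": -0.5, "roll": 0},
    {"jaw": 1, "tx": 0, "ty": 0, "tz": -1, "roll": 0},
    {"jaw": 1, "tx": 0, "ty": 0, "tz": -1.3, "roll": 0},
    {"jaw": 1, "tx": 0, "ty": 0, "tz": -1.5, "roll": 0},
    {"jaw": 1, "tx": 0, "ty": 0, "tz": -1.5, "roll": 0},
    {"jaw": 1, "tx": 0, "ty": 0, "tz": -1.5, "roll": 0},
    {"jaw": 1, "tx": 0, "ty": 0, "tz": -1.2, "roll": 0},
    {"jaw": 1, "tx": 0, "ty": 0, "tz": -0.7, "roll": 0},
  ],
)

```text
t: 22.1
ee_pos: [484.8, 297.8, 236.8]
ee_rot: [3.139, 0.001, 2.276]
contact_force: [0.4, 0.2, -3.5]
grip_width: 0.128
grasp_force: 97.9
```

```bash
python3 st.py
```

```text
top rails in stand ((1.7819252014160156, -0.5039558410644531), (119.94160461425781, 110.7816162109375), 89.73041534423828) 49.686065529974925
top plate in stand ((0.7941322326660156, -0.568572998046875), (118.20279693603516, 98.78421783447266), 87.70404815673828) 56.135820318415654 879 [[-47.3, -58.0], [49.5, 56.5]]
scene rails in stand ((-1.78289794921875, 0.5843772888183594), (110.86524963378906, 121.51299285888672), 0.2482810616493225) 50.088651192383296
scene plate in stand ((-0.9334869384765625, -11.366710662841797), (102.63016510009766, 98.23945617675781), 0.9264158010482788) 57.29390994018962 320 [[-50.9, -60.1], [48.8, 34.6]]
```

View pics/st.png

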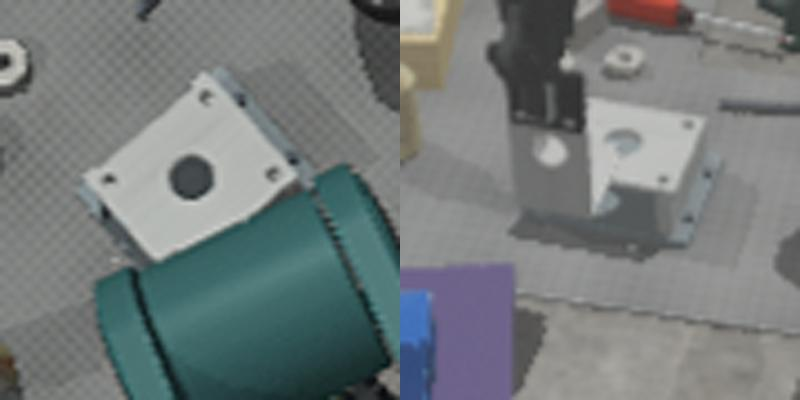

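The plate lies squarely on both rails, within about 1 mm of centre. Now to the hanger.

Request:
arm_command(
  targets=[
    {"jaw": 1, "tx": 0, "ty": 0, "tz": 0, "roll": 0.03},
    {"jaw": 1, "tx": 0, "ty": 0, "tz": 0, "roll": 0.06},
    {"jaw": 1, "tx": 0, "ty": 0, "tz": 0, "roll": 0.06},
    {"jaw": 1, "tx": 0, "ty": 0, "tz": 0, "roll": 0.06},
    {"jaw": 1, "tx": 0, "ty": 0, "tz": 0, "roll": 0.06},
    {"jaw": 1, "tx": 0, "ty": 0, "tz": 0, "roll": 0.06},
    {"jaw": 1, "tx": 0, "ty": 0, "tz": 0, "roll": 0.06},
    {"jaw": 1, "tx": 0, "ty": 0, "tz": 0, "roll": 0.028},
  ],
)

```text
t: 23.1
ee_pos: [483.5, 297.2, 233.7]
ee_rot: [-3.14, 0.0, 1.856]
contact_force: [0.4, -0.1, -3.7]
grip_width: 0.128
grasp_force: 97.9
```

Request:
arm_command(
  targets=[
    {"jaw": 1, "tx": -1, "ty": -0.2, "tz": 0, "roll": 0},
    {"jaw": 1, "tx": -1.8, "ty": -0.2, "tz": 0, "roll": 0},
    {"jaw": 1, "tx": -2.5, "ty": -0.3, "tz": 0, "roll": 0},
    {"jaw": 1, "tx": -2.8, "ty": -0.3, "tz": 0, "roll": 0},
    {"jaw": 1, "tx": -2.9, "ty": -0.3, "tz": 0, "roll": 0},
    {"jaw": 1, "tx": -2.9, "ty": -0.3, "tz": 0, "roll": 0},
    {"jaw": 1, "tx": -2.9, "ty": -0.3, "tz": 0, "roll": 0},
    {"jaw": 1, "tx": -2.9, "ty": -0.3, "tz": 0, "roll": 0},
  ],
)

```text
t: 23.9
ee_pos: [518.5, 100.4, 234.6]
ee_rot: [-3.141, 0.0, 1.859]
contact_force: [0.1, -0.3, -3.2]
grip_width: 0.127
grasp_force: 97.8
```

Request:
arm_command(
  targets=[
    {"jaw": 1, "tx": -2.9, "ty": -0.3, "tz": 0, "roll": 0},
    {"jaw": 1, "tx": -2.9, "ty": -0.3, "tz": 0, "roll": 0},
    {"jaw": 1, "tx": -2.9, "ty": -0.3, "tz": 0, "roll": 0},
    {"jaw": 1, "tx": -2.8, "ty": -0.3, "tz": 0, "roll": 0},
    {"jaw": 1, "tx": -2.6, "ty": -0.2, "tz": 0, "roll": 0},
    {"jaw": 1, "tx": -2.2, "ty": -0.2, "tz": 0, "roll": 0},
    {"jaw": 1, "tx": -1.8, "ty": -0.1, "tz": 0, "roll": 0},
    {"jaw": 1, "tx": -1.2, "ty": -0.1, "tz": 0, "roll": 0},
  ],
)

```text
t: 24.7
ee_pos: [556.2, -89.6, 234.6]
ee_rot: [-3.141, 0.0, 1.857]
contact_force: [-0.4, -0.1, -3.4]
grip_width: 0.125
grasp_force: 97.9
```

Request:
arm_command(
  targets=[
    {"jaw": 1, "tx": 0, "ty": 0, "tz": 0.3, "roll": 0},
    {"jaw": 1, "tx": 0, "ty": 0, "tz": 0.6, "roll": 0},
    {"jaw": 1, "tx": 0, "ty": 0, "tz": 0.8, "roll": 0},
    {"jaw": 1, "tx": 0, "ty": 0, "tz": 0.8, "roll": 0},
    {"jaw": 1, "tx": 0, "ty": 0, "tz": 0.7, "roll": 0},
    {"jaw": 1, "tx": 0, "ty": 0, "tz": 0.5, "roll": 0},
    {"jaw": 1, "tx": 0, "ty": 0, "tz": 0.3, "roll": 0},
    {"jaw": 1, "tx": 0, "ty": 0, "tz": 0.1, "roll": 0},
  ],
)

```text
t: 25.5
ee_pos: [556.0, -87.8, 193.4]
ee_rot: [-3.141, -0.0, 1.858]
contact_force: [0.3, -0.2, -2.9]
grip_width: 0.124
grasp_force: 97.9
```

```bash
cat > hg.py <<'E'
from h import *; from rig import sensors,finder; import cv2,sys
u=lambda a:np.array([np.cos(np.radians(a)),np.sin(np.radians(a))]); e=u(16.4);l=u(106.4);o=np.array([484.3,-109.5])
s=sensors.get_state(); t=s["ee_pos"]; print("tcp hanger",((t[:2]-o)@e).round(1),((t[:2]-o)@l).round(1),t[2].round(1),s["ee_rot"],"f",s["contact_force"])
im,d=viewer.capture("scene"); H=cloud("scene",d,np.ones((384,512),bool)); L=np.c_[(H[:,:2]-o)@e,(H[:,:2]-o)@l,H[:,2]]
im2,_=viewer.capture("top")
cv2.imwrite("pics/%s.png"%sys.argv[1],np.hstack([cv2.resize(a,(400,400),interpolation=cv2.INTER_CUBIC) for a in(im[230:330,240:340],im2[150:250,300:400])]))
x0=(t[:2]-o)@e; Q=L[(abs(L[:,0]-x0)<12)&(abs(L[:,1])<45)&(L[:,2]>t[2]-112)&(L[:,2]<t[2]-40)]
print("back plate",len(Q),np.percentile(Q,[1,50,99],axis=0).round(1).tolist())
p=L[(L[:,2]>118)&(L[:,0]>4)&(L[:,0]<50)&(abs(L[:,1])<9)&(L[:,2]<152)]; print("peg",len(p),np.median(p,axis=0).round(1), np.mean(p,axis=0).round(1))
E
python3 hg.py h1
```

```text
tcp hanger 74.9 0.6 193.4 [-3.14101812e+00 -2.29078956e-04  1.85793957e+00] f [ 0.29821849 -0.20770237 -2.94350356]
back plate 288 [[70.5, -29.0, 82.4], [73.3, -3.5, 117.4], [77.6, 30.7, 152.2]]
peg 62 [ 24.5  -0.7 138.7] [ 24.2  -0.  139.2]
```

View pics/h1.png

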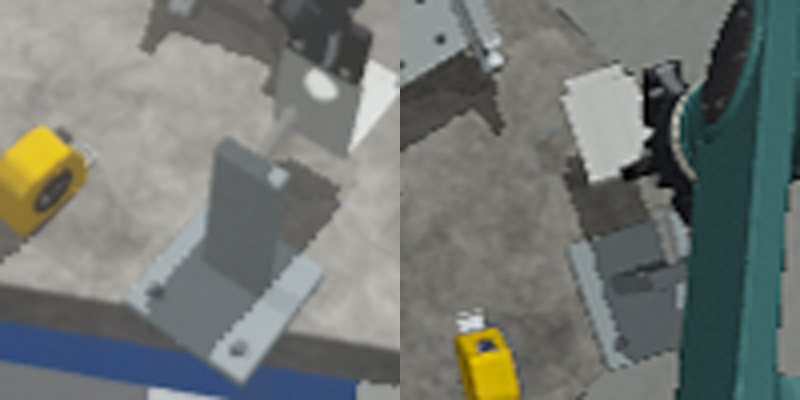

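The eye (left view ≈320,85) faces the peg's ball (≈285,118), level and in line. Threading it on.

Request:
arm_command(
  targets=[
    {"jaw": 1, "tx": 0, "ty": -0.3, "tz": 0, "roll": 0},
    {"jaw": 1, "tx": 0, "ty": -0.5, "tz": 0, "roll": 0},
    {"jaw": 1, "tx": 0, "ty": -0.6, "tz": 0, "roll": 0},
    {"jaw": 1, "tx": 0, "ty": -0.6, "tz": 0, "roll": 0},
    {"jaw": 1, "tx": 0, "ty": -0.5, "tz": 0, "roll": 0},
    {"jaw": 1, "tx": 0, "ty": -0.5, "tz": 0, "roll": 0},
    {"jaw": 1, "tx": 0, "ty": -0.4, "tz": 0, "roll": 0},
    {"jaw": 1, "tx": 0, "ty": -0.2, "tz": 0.05, "roll": 0},
  ],
)

```text
t: 26.4
ee_pos: [521.2, -98.2, 193.4]
ee_rot: [-3.141, 0.0, 1.858]
contact_force: [-0.1, -0.2, -3.8]
grip_width: 0.129
grasp_force: 97.9
```

```bash
python3 hg.py h2
```

```text
tcp hanger 38.6 0.4 193.4 [-3.14149342e+00  8.95030975e-05  1.85760776e+00] f [-0.05121055 -0.18868448 -3.83859345]
back plate 298 [[28.3, -29.4, 83.7], [36.8, -4.2, 121.2], [40.9, 30.3, 153.1]]
peg 70 [ 27.1  -0.8 138.1] [ 25.3  -0.4 137.6]
```

View pics/h2.png

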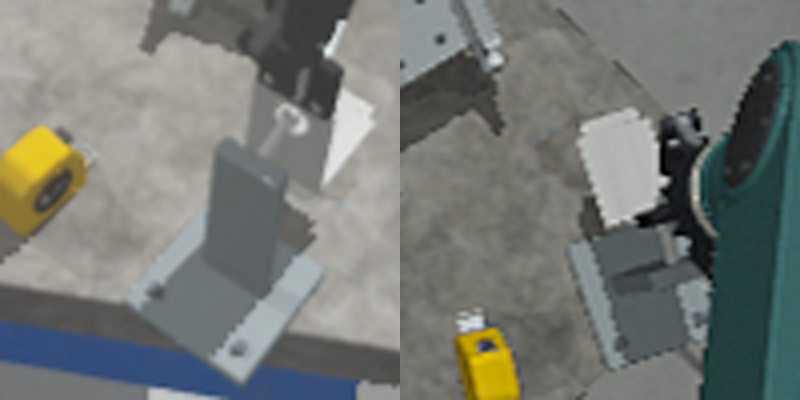

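The ball sits central in the eye (left view ≈290,118), no contact force.

Request:
arm_command(
  targets=[
    {"jaw": 1, "tx": 0, "ty": -0.3, "tz": 0.1, "roll": 0},
    {"jaw": 1, "tx": 0, "ty": -0.5, "tz": 0.2, "roll": 0},
    {"jaw": 1, "tx": 0, "ty": -0.5, "tz": 0.2, "roll": 0},
    {"jaw": 1, "tx": 0, "ty": -0.5, "tz": 0.2, "roll": 0},
    {"jaw": 1, "tx": 0, "ty": -0.5, "tz": 0.15, "roll": 0},
    {"jaw": 1, "tx": 0, "ty": -0.5, "tz": 0.15, "roll": 0},
    {"jaw": 1, "tx": 0, "ty": -0.4, "tz": 0.15, "roll": 0},
    {"jaw": 1, "tx": 0, "ty": -0.2, "tz": 0.1, "roll": 0},
  ],
)

```text
t: 27.3
ee_pos: [488.5, -107.8, 180.7]
ee_rot: [-3.141, -0.0, 1.858]
contact_force: [0.7, 0.4, -4.4]
grip_width: 0.129
grasp_force: 97.9
```

```bash
python3 hg.py h3
```

```text
tcp hanger 4.5 0.4 180.7 [-3.14121680e+00 -1.13027413e-04  1.85761337e+00] f [ 0.7322426   0.38245234 -4.43101605]
back plate 110 [[-7.4, -29.6, 69.8], [2.4, -23.5, 127.2], [8.6, 29.9, 140.6]]
peg 4 [  6.    1.8 131.6] [  6.3   1.7 131.6]
```

Request:
arm_command(
  targets=[
    {"jaw": 1, "tx": 0, "ty": 0, "tz": 0.05, "roll": 0},
    {"jaw": 1, "tx": 0, "ty": 0, "tz": 0.1, "roll": 0},
    {"jaw": 1, "tx": 0, "ty": 0, "tz": 0.1, "roll": 0},
    {"jaw": 1, "tx": 0, "ty": 0, "tz": 0.1, "roll": 0},
    {"jaw": 1, "tx": 0, "ty": 0, "tz": 0.05, "roll": 0},
    {"jaw": 1, "tx": 0, "ty": 0, "tz": 0.05, "roll": 0},
    {"jaw": 1, "tx": 0, "ty": 0, "tz": 0.05, "roll": 0},
    {"jaw": 1, "tx": 0, "ty": 0, "tz": 0, "roll": 0},
  ],
)

```text
t: 28.2
ee_pos: [489.0, -107.7, 175.7]
ee_rot: [-3.141, -0.0, 1.858]
contact_force: [-0.1, 0.1, -2.9]
grip_width: 0.128
grasp_force: 97.9
```

Request:
arm_command(
  targets=[
    {"jaw": 1, "tx": 0, "ty": -0.05, "tz": 0, "roll": 0},
    {"jaw": 1, "tx": 0, "ty": -0.05, "tz": 0, "roll": 0},
    {"jaw": 1, "tx": 0, "ty": -0.05, "tz": 0.03, "roll": 0},
    {"jaw": 1, "tx": 0, "ty": 0, "tz": 0.03, "roll": 0},
    {"jaw": 1, "tx": 0, "ty": 0, "tz": 0.02, "roll": 0},
    {"jaw": 1, "tx": 0, "ty": 0, "tz": 0.02, "roll": 0},
    {"jaw": 1, "tx": 0, "ty": 0, "tz": 0, "roll": 0},
    {"jaw": 1, "tx": 0, "ty": 0, "tz": 0, "roll": 0},
  ],
)

```text
t: 29.0
ee_pos: [487.6, -108.2, 174.8]
ee_rot: [-3.141, 0.0, 1.858]
contact_force: [0.6, 0.5, -4.1]
grip_width: 0.13
grasp_force: 97.9
```

Request:
arm_command(
  targets=[
    {"jaw": 1, "tx": 0, "ty": 0, "tz": 0.03, "roll": 0},
    {"jaw": 1, "tx": 0, "ty": 0, "tz": 0.03, "roll": 0},
    {"jaw": 1, "tx": 0, "ty": 0, "tz": 0.03, "roll": 0},
    {"jaw": 1, "tx": 0, "ty": 0, "tz": 0.03, "roll": 0},
    {"jaw": 1, "tx": 0, "ty": 0, "tz": 0, "roll": 0},
    {"jaw": 1, "tx": 0, "ty": 0, "tz": 0, "roll": 0},
    {"jaw": 1, "tx": 0, "ty": 0, "tz": 0, "roll": 0},
    {"jaw": 1, "tx": 0, "ty": 0, "tz": 0, "roll": 0},
  ],
)

```text
t: 29.8
ee_pos: [487.7, -108.2, 174.5]
ee_rot: [3.141, 0.0, 1.858]
contact_force: [-3.1, 0.9, 6.9]
grip_width: 0.126
grasp_force: 99.7
```

Request:
arm_command(
  targets=[
    {"jaw": 1, "tx": 0, "ty": 0, "tz": -0.05, "roll": 0},
    {"jaw": 0.8, "tx": 0, "ty": 0, "tz": 0, "roll": 0},
    {"jaw": 0.7, "tx": 0, "ty": 0, "tz": 0, "roll": 0},
    {"jaw": 0.6, "tx": 0, "ty": 0, "tz": 0, "roll": 0},
    {"jaw": 0.5, "tx": 0, "ty": 0, "tz": 0, "roll": 0},
    {"jaw": 0.5, "tx": 0, "ty": 0, "tz": 0, "roll": 0},
    {"jaw": 0.5, "tx": 0, "ty": 0, "tz": 0, "roll": 0},
    {"jaw": 0.5, "tx": 0, "ty": 0, "tz": 0, "roll": 0},
  ],
  grip_force=20,
)

```text
t: 30.6
ee_pos: [487.6, -108.2, 174.1]
ee_rot: [-3.142, 0.0, 1.858]
contact_force: [-0.8, -0.8, 0.6]
grip_width: 0.499
grasp_force: 0.0
```

```bash
python3 hg.py h4
```

```text
tcp hanger 3.5 0.3 174.1 [-3.14153673e+00  8.23446196e-05  1.85778988e+00] f [-0.8133476  -0.81195424  0.6021636 ]
back plate 70 [[-8.0, -29.6, 63.2], [1.0, -25.5, 99.4], [10.5, -22.3, 133.7]]
peg 0 [nan nan nan] [nan nan nan]
  return _methods._mean(a, axis=axis, dtype=dtype,
  ret = um.true_divide(
```

View pics/h4.png

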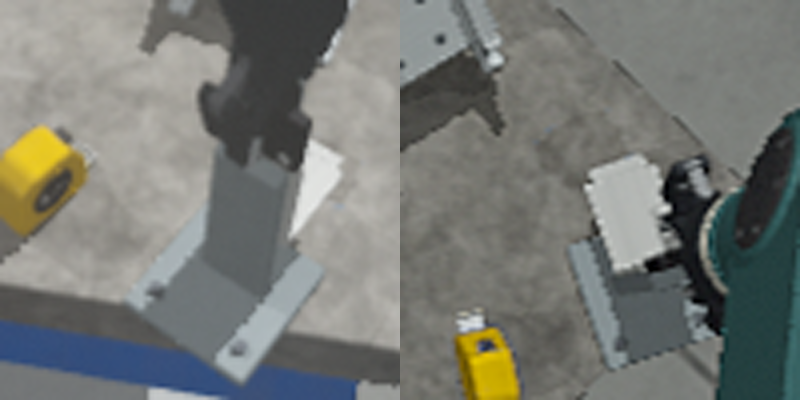

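The gripper has let go and the lifter hangs on the peg with its blade level and forward (right view ≈625,210). Retreat straight up.

Request:
arm_command(
  targets=[
    {"jaw": 0.5, "tx": 0, "ty": 0, "tz": -0.3, "roll": 0},
    {"jaw": 0.5, "tx": 0, "ty": 0, "tz": -0.6, "roll": 0},
    {"jaw": 0.5, "tx": 0, "ty": 0, "tz": -1, "roll": 0},
    {"jaw": 0.5, "tx": 0, "ty": 0, "tz": -1.4, "roll": 0},
    {"jaw": 0.5, "tx": 0, "ty": 0, "tz": -1.8, "roll": 0},
    {"jaw": 0.5, "tx": 0, "ty": 0, "tz": -2, "roll": 0},
    {"jaw": 0.5, "tx": 0, "ty": 0, "tz": -2, "roll": 0},
    {"jaw": 0.5, "tx": 0, "ty": 0, "tz": -2, "roll": 0},
  ],
)

```text
t: 31.5
ee_pos: [487.6, -108.2, 286.9]
ee_rot: [3.141, 0.001, 1.858]
contact_force: [-0.7, 0.2, -0.5]
grip_width: 0.5
grasp_force: 0.0
```

Request:
arm_command(
  targets=[
    {"jaw": 0.5, "tx": 1, "ty": 0, "tz": -1, "roll": 0},
    {"jaw": 0.5, "tx": 2, "ty": 0, "tz": 0, "roll": 0},
    {"jaw": 0.5, "tx": 3, "ty": 0, "tz": 0, "roll": 0},
    {"jaw": 0.5, "tx": 3, "ty": 0, "tz": 0, "roll": 0},
    {"jaw": 0.5, "tx": 3, "ty": 0, "tz": 0, "roll": 0},
    {"jaw": 0.5, "tx": 2, "ty": 0, "tz": 0, "roll": 0},
    {"jaw": 0.5, "tx": 1, "ty": 0, "tz": 0, "roll": 0},
    {"jaw": 0.5, "tx": 0, "ty": 0, "tz": 0, "roll": 0},
  ],
)

```text
t: 32.3
ee_pos: [444.4, 36.8, 295.2]
ee_rot: [-3.141, -0.0, 1.86]
contact_force: [0.3, 0.2, -0.5]
grip_width: 0.502
grasp_force: 0.0
```

```bash
python3 st.py; python3 - <<'E'
from rig import viewer; import cv2,numpy as np
a,_=viewer.capture("scene"); b,_=viewer.capture("top")
cv2.imwrite("pics/end.png",np.hstack([cv2.resize(a[140:340,170:340],(400,470)),cv2.resize(b[110:270,190:390],(400,470))]))
E
```

```text
top rails in stand ((1.7819252014160156, -0.5039558410644531), (119.94160461425781, 110.7816162109375), 89.73041534423828) 49.686065529974925
top plate in stand ((0.0128631591796875, -1.4326744079589844), (119.56645965576172, 99.55729675292969), 89.5452651977539) 56.2929163878257 941 [[-48.4, -59.5], [47.7, 56.8]]
scene rails in stand ((-1.78289794921875, 0.5843772888183594), (110.86524963378906, 121.51299285888672), 0.2482810616493225) 50.088651192383296
```

View pics/end.png

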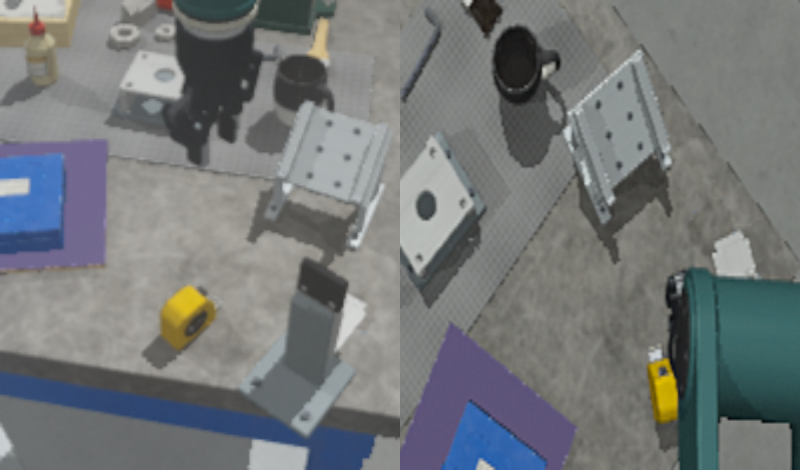

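The plate lies square on the stand, the lifter hangs upright on the hanger, and the mug, bottle and tape measure haven't moved.

```bash
python3 -c "
from rig import manip; print(manip.hand_in())"
```

```text
the job is handed in; nothing more can be done
None
```

I handed the job in after about 32 s of robot time: the plate lies squarely on the stand's rails, about 1–2 mm from centre by the cameras. The lifter hangs by its eye on the peg, and the mug, bottle and tape measure are where they were.

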